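# Clear the hub stand, flip its kickstand down and hold it upright

### The arm

A 6-joint arm with a two-finger parallel gripper is mounted at the origin on the work surface. World frame = base frame: x ahead of the robot, y to its left, z up, the work surface at z = 0. Lengths are in m, angles in rad, forces in N, time in s.
With the tool pointing down it reaches from about 0.35 to 0.775 m from the base axis. Payload 7.3 kg.
Tool frame: the origin (TCP) lies at the centre of the arm's flange, where the gripper is bolted on; the fingertips stand 178 mm ahead of it and the grasp point (between the pads) lies 159 mm ahead of it (tip_extent is the distance from the TCP to the fingertips, in m); z points along the fingers, y is the line along which they close (so a half turn about z gives the same grasp; the last joint's range is limited). The gripper opens to 92 mm and grips with 3 to 60 N. Pads are 19 mm wide; open, the fingers measure 130 mm over their backs; the gripper's body (75 mm by 190 mm) begins 47 mm behind the grasp point.
Start: joints at [1.146, 0.342, 1.524, -0, 1.275, -0.146], TCP at [0.144, 0.505, 0.405] pointing down, gripper open.
Joint ranges: [-2.53, 2.53], [-0.77, 2.02], [0.04, 2.7], [-1, 4.14], [0.28, 2.66], [-3.11, 3.11]. Speed limits (rad/s): [2.57, 2.57, 3.14, 3.14, 3.14, 3.14].

### API

Orientations are given as [roll, pitch, yaw] about the fixed x, y, z axes, in that order (R = Rz(yaw) Ry(pitch) Rx(roll)).
In Python, from cell import * gives the robot as it stands.
- The arm moves only by the tool arm_command, never from a script. Its arguments are lists of equal length, an entry for each row: "xyz": the shift along the world's x, y, z in mm, a list of three; "spin": the turn about the world's z in degrees. In form: {"xyz": [[tx, ty, tz], ...], "spin": [spin, ...]}. A call has 1 to 20 rows; each row shifts and turns the commanded pose from where the row before left it; what a row does not reach is not made up. A row lasts 1/10 s, in which the tool goes at most 50 mm and 8.59 degrees, less where a joint would pass 70% of its speed; a pose out of reach is approached as far as the arm can. A call with a gripper value outside its range is refused whole. "jaw" is the opening, from -1 (shut) to 1 (fully open), set as the call begins (left out, the last holds). The fingers move at their own pace and stop on an object; "squeeze" is the grip in N (left out, the last holds). Time passes only in rows, so rows that do not move let the fingers close. It gives the time, the measured TCP pose, the force, the opening and the grip force at its end, in the units of the state.
- observe(): the state, without advancing time (a new reading comes with each control period).
- read_camera(name): name is "side" or "top" or "wrist"; returns a dict with "img" (400x640x3 uint8, red, green, blue), "depth" (400x640 float32, m along the optical axis (not along the pixel's ray), 0 where there is no reading), "fx", "fy", "cx", "cy" (pixels), "world_from_camera" (4x4, takes a point from camera to world coordinates). Camera axes: x right, y up, looking along -z (the intrinsics and any distortion apply to the point x, -y, -z); pixel columns grow to the right and rows downward; lengths in m; the calibration is good to about 2 mm. A picture is of the moment at which its call begins.
- hand_in(): hands the job in; it is judged then, once.
The state is a dict: "time": time; "qpos": joint angles; "qvel": joint speeds; "joint_efforts": joint torques, N m; "tool_pos": TCP position; "tool_rot": TCP orientation; "contact_force": force on the tool from outside, world axes, zero at the start; "torque": the same for the moment, N m; "opening": finger opening in m; "grip_force": force on a finger pad.
Only numpy, scipy, OpenCV 4.12 (cv2) and the standard library are available. Lean on these libraries where they do the work, as an engineer would, in place of code of your own. Each camera call takes 0.05 s, during which the arm holds its last target. There are 200 camera calls.

### The job

Take the bench brush and sweep the three cut-off bolt ends off the hub stand's base plate, without touching them with the fingers, and stand the brush back on its bristles on the table, clear of the plate. Then flip the kickstand on the leaning frame over centre until it is fully down, and only after that bring the frame upright by its handle and finish while holding it there, because it tips back if let go. Leave the other parts on the bench where they are.

Things in the scene. Friction and masses are not known exactly. Their poses are not given: they have to be found in the camera images.
- stand: bolted-down hub stand: dark steel base plate 16 mm thick, x -140 to +100 mm, y -115 to +115 mm about the origin, which lies on the table surface under the frame's hinge; +x points away from the robot, z up. Hinge axis along y, 36 mm above the table, with ears 52 mm high, 15 mm to either side. A rest post with roller stands at x +37 to +69 mm, up to 97 mm high
- pad (a point): centre of the clear part of the base plate on the robot's side, on its top face (16 mm above the table), 83 mm to -x of the hinge; the scrap lies within 25 mm of it along x and 80 mm along y. No scene part stands on the plate between x -140 and -20 mm of the stand except the scrap
- frame_hinge (a point): centre of the frame's hinge, 36 mm above the table; hinge axis along the stand's y. Axes turn with the frame: z up along the post, y along the hinge. The frame is a steel post 22 x 30 mm, 242 mm tall, with an aluminium hub of 76 mm diameter on its far (+x) face, centred 145 mm up and standing out 82 mm
- frame (a joint): tilt of the frame, rad: 0 upright, positive leaning away to the stand's +x. It starts near 0.45 (its rest stop) and falls back there by its own weight whenever it is let go; lifting or holding at the handle takes 1 to 8 N. It can also tip past upright to -0.35, but with the kickstand down the foot meets the plate at about -0.03
- handle: revolving rubber grip sleeve on the frame, 20 mm diameter, 100 mm long along the frame's y, on the right (-y) side of the post near its top; it turns freely about its own axis as the frame tilts. Origin at the middle of the sleeve, on its axis: 65 mm to -y and 230 mm up from the hinge in the frame's axes
- kickstand_hinge (a point): pivot of the kickstand, on the frame 100 mm up from the frame hinge; axis along y. The leg, a dark steel strip 16 x 8 mm with a rubber foot 134 mm from the pivot, lies beside the left (+y) face of the post, 18 to 26 mm from the post's middle plane. Axes turn with the kickstand: z from pivot to foot
- kickstand_pin (a point): middle of the grip part of the kickstand's steel pin, 12 mm diameter, 100 mm from the pivot; the pin sticks out sideways along +y, from 26 to 110 mm from the post's middle plane (this point is at 80 mm)
- kickstand (a joint): kickstand angle relative to the frame, rad: 0 folded up along the post (start), growing as the foot swings over the top towards the stand's -x, then down; 2.53 is the stop, fully down. With the frame leaning at rest its own weight keeps it folded up to dead centre (about 0.45, leg straight up); past that it falls by itself to the stop. Moving the pin takes up to 2 N
- brush: bench brush standing on its bristles. Bristle block and head 90 (x) x 28 (y) mm, 55 mm tall; on top a wooden grip ridge 70 (x) x 20 (y) mm, from 55 to 105 mm height. Origin at the middle of the bristles' underside, z up. About 250 g
- scrap0_mid (a point): middle of scrap piece 0, a chunky dark steel hexagonal bolt end about 22 mm across, 16 mm high, starting on the base plate near pad (this point 24 mm above the table there); on the table this point is 8 to 12 mm high
- scrap1_mid (a point): middle of scrap piece 1, a chunky dark steel square cut-off 20 x 17 mm, 16 mm high, starting on the base plate near pad (this point 24 mm above the table there); on the table this point is 8 to 12 mm high
- scrap2_mid (a point): middle of scrap piece 2, a chunky dark steel hexagonal bolt end about 21 mm across, 18 mm high, starting on the base plate near pad (this point 24 mm above the table there); on the table this point is 8 to 12 mm high
- adapter: blue aluminium wrench adapter lying flat, 109 x 50 x 22 mm; a bystander. Origin under the middle of its square end
- washer0: copper crush washer lying flat, 32 mm outside, 4 mm thick; a bystander. Origin under its middle
- washer1: copper crush washer lying flat, 32 mm outside, 4 mm thick; a bystander. Origin under its middle
- camvise: fixed cam-lock jaw fixture, 100 x 170 mm, gripping an upright main rotor bolt up to 120 mm high; a bystander. Origin under its middle
Mind the look-alikes: they are no part of the job. There is more than one size of the brush; the one meant has the size given above.

How it is judged:
By the outcome, as a careful person would: the job done as asked, in the order asked, and still so for the second after the job is handed in, while the arm keeps its last pose, push and grip.
It also fails if it takes over 72 s, if anything falls off the work surface, if the arm or the gripper's body presses on something with over 40 N, if the wrist force passes 120 N, or if a joint passes its speed limit or range.

## Working session

There is one attempt and no reset: what is moved stays moved. The work goes in short steps, Python scripts to look and compute and a tool call to move; the robot and the scene stay as the last step left them, time stands still between calls to the robot, and variables do not carry over. Pictures are saved under pics/ and viewed, at most 10 in all, crops included, and the job is handed in when it is done.

Besides the shell and the picture viewer there is one more tool, called by a JSON object that holds its "method" and its "body", one argument or row to a line. arm_command: Moves the arm, as the interface text tells. Its arguments: {"type":"object","properties":{"xyz":{"type":"array","items":{"type":"array","items":{"type":"number"}}},"spin":{"type":"array","items":{"type":"number"}},"jaw":{"type":"number"},"squeeze":{"type":"number"}},"required":["xyz","spin"]}

```bash
mkdir -p pics; ls; cat > h.py <<'E'
from cell import *
import numpy as np, cv2
def cam(n):
    c=read_camera(n); d=c["depth"]; v,u=np.mgrid[0:400,0:640]
    P=np.stack([(u-c["cx"])/c["fx"]*d,-(v-c["cy"])/c["fy"]*d,-d,np.ones_like(d)],-1)@c["world_from_camera"].T
    P=P[...,:3].copy(); P[d==0]=np.nan
    return c,P
E
python3 - <<'E'
from h import *
for n in("top","side"):
    c,P=cam(n); np.savez(n,img=c["img"],P=P,T=c["world_from_camera"],K=[c["fx"],c["fy"],c["cx"],c["cy"]])
    cv2.imwrite(f"pics/{n}0.png",c["img"][...,::-1]); print(n,np.isfinite(P[...,0]).mean(),c["world_from_camera"].round(2).tolist(),[k for k in c])
print(observe())
E
```

```text
pics
top 0.99584765625 [[0.03, 1.0, -0.09, 0.49], [-1.0, 0.03, 0.01, -0.01], [0.01, 0.08, 1.0, 1.6], [0.0, 0.0, 0.0, 1.0]] ['img', 'depth', 'fx', 'fy', 'cx', 'cy', 'world_from_camera']
side 0.995921875 [[0.99, 0.09, -0.07, 0.52], [-0.11, 0.63, -0.77, -0.9], [-0.02, 0.77, 0.64, 0.9], [0.0, 0.0, 0.0, 1.0]] ['img', 'depth', 'fx', 'fy', 'cx', 'cy', 'world_from_camera']
{'time': 0.1, 'qpos': array([ 1.14599526e+00,  3.42635069e-01,  1.52492556e+00, -1.99374228e-05,
        1.27543375e+00, -1.45972054e-01]), 'qvel': array([-0.00010276, -0.00087674, -0.00168959,  0.00033426,  0.00043997,
        0.00031228]), 'joint_efforts': array([ 2.18625049e-03, -4.31997335e+01, -2.44697535e+01,  7.19484687e-02,
        5.25684643e-02, -1.06722459e-04]), 'tool_pos': array([0.14440891, 0.50461375, 0.40412221]), 'tool_rot': array([-3.14020306e+00, -1.85024020e-04,  2.86276933e+00]), 'contact_force': array([ 0.93683679, -0.38728245, -0.37536957]), 'torque': array([ 0.02270815, -0.05991146,  0.05308639]), 'grip_force': 0.0, 'opening': 0.092038770319107}
```

View pics/top0.png

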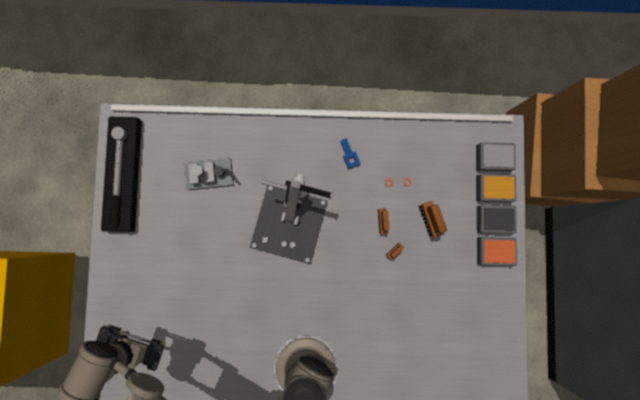

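View pics/side0.png

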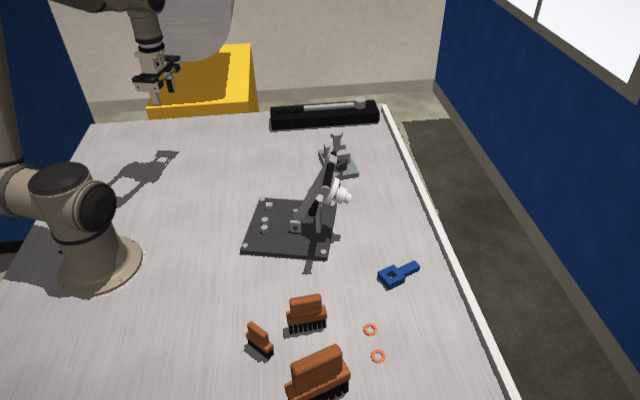

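The top view shows the plate around (288,222), turned. The three scraps are at (265,240), (284,244) and (292,245), and the brushes are at (383,222), (433,220) and (395,252). In the side view the frame leans away from the robot, with the scraps on the near part of the plate.

```bash
python3 - <<'E'
import numpy as np,cv2
for n in("top","side"):
    D=np.load(n+".npz"); I=D["img"];P=D["P"]; print(n,D["K"])
    hsv=cv2.cvtColor(I,cv2.COLOR_RGB2HSV); z=P[...,2]
    inb=(P[...,0]>.2)&(P[...,0]<.85)&(abs(P[...,1])<.5)
    def comps(m,name,mn=8):
        k,L,S,C=cv2.connectedComponentsWithStats(m.astype(np.uint8))
        for i in range(1,k):
            if S[i,4]<mn: continue
            q=P[L==i]; zz=q[:,2]; t=q[zz>zz.max()-.012][:,:2]
            r=cv2.minAreaRect((t*1000).astype(np.float32))
            print(name,S[i,4],C[i].round(),"med",np.median(q,0).round(3),"zmax",zz.max().round(3),"toprect",np.round(r[0]),np.round(r[1]),round(r[2],1))
    comps(inb&(hsv[...,1]>120)&(hsv[...,0]<20),"orange")
    comps(inb&(hsv[...,0]>100)&(hsv[...,0]<125)&(hsv[...,1]>120),"blue")
    plate=inb&(z>.010)&(z<.022)&(I.max(2)<110)&(P[...,1]>-.12)&(P[...,1]<.25)
    k,L,S,C=cv2.connectedComponentsWithStats(plate.astype(np.uint8)); i=1+np.argmax(S[1:,4])
    q=P[L==i]; r=cv2.minAreaRect((q[:,:2]*1000).astype(np.float32)); print("plate",S[i],np.round(r[0]),np.round(r[1]),r[2],np.median(q[:,2]), (cv2.boxPoints(r)).round())
    tab=inb&(hsv[...,1]<60)&(I.min(2)>120); print("table z",np.nanmedian(z[tab]))
    x0,y0,w,h=S[i][:4]
    cr=I[y0-30:y0+h+20,x0-20:x0+w+30]; s=600//cr.shape[0]; s=min(s,800//cr.shape[1])
    cv2.imwrite(f"pics/{n}c.png",cv2.resize(cr,None,fx=s,fy=s,interpolation=cv2.INTER_CUBIC)[...,::-1]); print("crop",x0-20,y0-30,s)
    if n=="top":
        comps(inb&(z>.018)&(z<.045)&(P[...,0]<.5)&(P[...,1]>-.1)&(P[...,1]<.25),"scrap",2)
E
```

```text
top [433.14064144 433.14064144 316.17585912 193.9573672 ]
orange 28 [389. 182.] med [ 0.678 -0.291  0.003] zmax 0.01 toprect [ 677. -289.] [27. 25.] 56.1
orange 25 [407. 182.] med [ 0.68  -0.357  0.004] zmax 0.011 toprect [ 681. -358.] [26. 24.] 0.0
orange 522 [433. 219.] med [ 0.542 -0.427  0.113] zmax 0.155 toprect [ 543. -432.] [95. 24.] 20.6
orange 201 [383. 221.] med [ 0.533 -0.257  0.09 ] zmax 0.113 toprect [ 535. -261.] [66. 16.] 5.2
orange 116 [395. 251.] med [ 0.425 -0.303  0.074] zmax 0.087 toprect [ 428. -307.] [13. 49.] 45.3
blue 231 [349. 154.] med [ 0.772 -0.135  0.02 ] zmax 0.032 toprect [ 782. -136.] [104.  45.] 24.1
plate [ 251  185   77   79 3103] [515.  76.] [230. 238.] 76.28651428222656 0.016209990542998876 [[372.  -7.]
 [604. -64.]
 [658. 160.]
 [427. 217.]]
table z 0.0005019642575885275
crop 231 155 4
scrap 77 [263. 237.] med [0.463 0.166 0.022] zmax 0.039 toprect [456. 159.] [15. 15.] 0.5
scrap 4 [264. 228.] med [0.496 0.165 0.02 ] zmax 0.023 toprect [496. 165.] [5. 5.] 45.9
scrap 29 [270. 230.] med [0.489 0.143 0.02 ] zmax 0.026 toprect [488. 143.] [27. 25.] 7
[... 4279 characters left out ...]
. -266.] [66. 18.] 4.4
orange 457 [259. 338.] med [ 0.428 -0.32   0.055] zmax 0.085 toprect [ 427. -313.] [13. 51.] 45.0
orange 76 [370. 329.] med [ 0.677 -0.292  0.006] zmax 0.01 toprect [ 677. -291.] [28. 28.] 66.5
orange 2317 [317. 374.] med [ 0.542 -0.448  0.111] zmax 0.153 toprect [ 543. -439.] [95. 26.] 19.9
orange 90 [377. 356.] med [ 0.68  -0.36   0.006] zmax 0.01 toprect [ 681. -361.] [28. 28.] 35.2
blue 605 [397. 274.] med [ 0.768 -0.144  0.021] zmax 0.029 toprect [ 781. -139.] [107.  52.] 24.5
plate [ 240  198   97   61 3664] [516.  73.] [231. 241.] 75.22766876220703 0.01798294848796872 [[370.  -8.]
 [603. -69.]
 [661. 154.]
 [429. 215.]]
table z 0.00220950621738758
crop 220 168 5
```

View pics/topc.png

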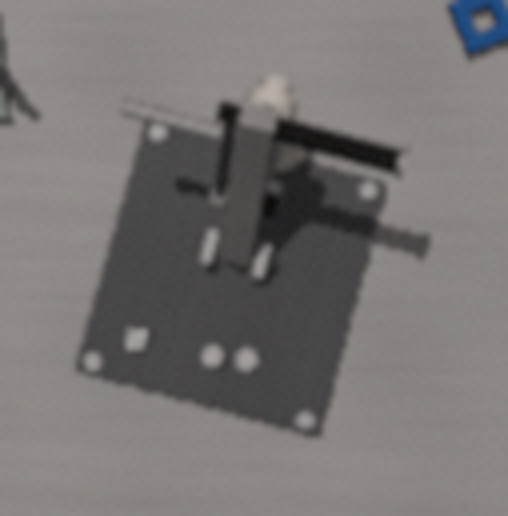

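View pics/sidec.png

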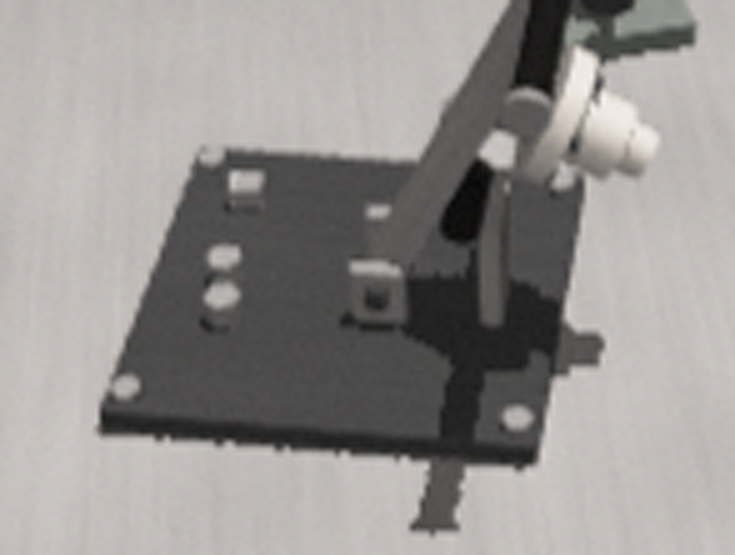

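The stand yaw comes out near -14.2° with its origin near (535,70). The brush meant is the middle one: top 66x16 mm, centre (535,-263), yaw about 5°. Next I move above it with the jaws along its length, so that the gripper body stays clear of the frame.

{"method": "arm_command", "body": {
  "xyz": [
    [23,-34,0],
    [23,-34,0],
    [23,-34,0],
    [23,-34,0],
    [23,-34,0],
    [23,-34,0],
    [23,-34,0],
    [23,-34,0],
    [23,-34,0],
    [23,-34,0],
    [23,-34,0],
    [23,-34,0],
    [14,-45,0],
    [14,-45,0],
    [14,-45,0],
    [14,-45,0],
    [14,-45,0],
    [14,-45,0],
    [14,-45,0],
    [14,-45,0]
  ],
  "spin": [-3.45,-3.45,-3.45,-3.45,-3.45,-3.45,-3.45,-3.45,-3.45,-3.45,-3.45,-3.45,-3.45,-3.45,-3.45,-3.45,-3.45,-3.45,-3.45,-3.45],
  "jaw": 1,
  "squeeze": 40
}}

```text
time: 2.1
tool_pos: [0.5326, -0.2652, 0.4043]
tool_rot: [-3.141, -0.001, 1.656]
contact_force: [0.4, 0.2, 0.5]
opening: 0.0922
grip_force: 0.0
```

```bash
python3 - <<'E'
from h import *
c,P=cam("wrist"); I=c["img"]; cv2.imwrite("pics/w1.png",I[...,::-1])
hsv=cv2.cvtColor(I,cv2.COLOR_RGB2HSV)
m=(hsv[...,1]>120)&(hsv[...,0]<20)
k,L,S,C=cv2.connectedComponentsWithStats(m.astype(np.uint8))
for i in range(1,k):
    if S[i,4]<200: continue
    q=P[L==i]; zm=np.nanpercentile(q[:,2],97)
    t=q[q[:,2]>zm-.008]; print(S[i],zm.round(3),[np.round(x,1) for x in cv2.minAreaRect((t[:,:2]*1000).astype(np.float32))])
s=observe(); print(s["tool_pos"],np.degrees(s["tool_rot"]),s["qpos"].round(2))
E
```

```text
[ 280  167   81   37 2609] 0.106 [array([ 533.9, -262.5]), array([68.5, 19.3]), np.float64(5.2)]
[ 197  184   55   51 1600] 0.079 [array([ 442.9, -282.4]), array([83.1, 48.7]), np.float64(61.9)]
[417 193  24  21 215] 0.005 [array([ 677.6, -292.3]), array([30., 28.]), np.float64(4.2)]
[135 259  31  56 793] 0.313 [array([ 483.1, -241.2]), array([ 2.9, 16. ]), np.float64(1.7)]
[471 260  32  55 791] 0.313 [array([ 578.3, -233.3]), array([ 2.9, 16.1]), np.float64(4.2)]
[ 262  301  347   37 5571] 0.32 [array([ 566.4, -239.3]), array([81.2,  8.7]), np.float64(6.0)]
[ 0.53355941 -0.27131863  0.40339344] [179.98472811   0.21427055  94.47975598] [-0.6   0.48  1.31 -0.    1.35 -0.68]
```

View pics/w1.png

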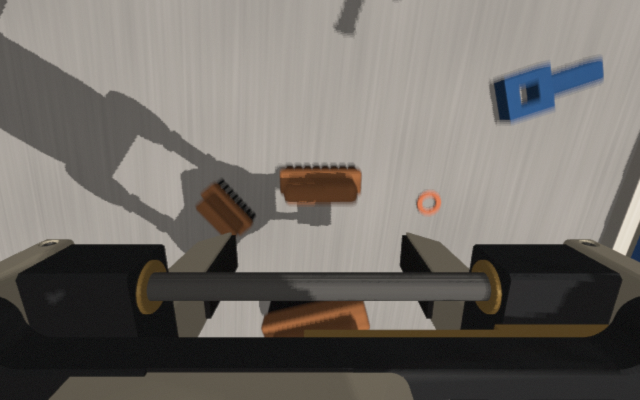

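The wrist view shows the target brush at (320,185), with the small brush at (225,208) and the large one below at (315,318). The wrist measurement gives centre (534,-262.5), yaw 5.2° and height 106 mm, all as expected.

{"method": "arm_command", "body": {
  "xyz": [
    [0,0,0],
    [0,0,0],
    [0,0,0]
  ],
  "spin": [0,0,0]
}}

```text
time: 2.45
tool_pos: [0.5323, -0.2621, 0.4048]
tool_rot: [-3.141, -0.001, 1.66]
contact_force: [0.3, 0.2, 0.8]
opening: 0.0914
grip_force: 0.0
```

{"method": "arm_command", "body": {
  "xyz": [
    [1,0,-30],
    [0,0,-30],
    [0,0,-30],
    [0,0,-30],
    [0,0,-24],
    [0,0,-12],
    [0,0,-8],
    [0,0,0],
    [0,0,0]
  ],
  "spin": [0,0,0,0,0,0,0,0,0]
}}

```text
time: 3.35
tool_pos: [0.5338, -0.2632, 0.2419]
tool_rot: [3.14, 0.001, 1.659]
contact_force: [0.1, 0.9, 0.2]
opening: 0.0918
grip_force: 0.0
```

{"method": "arm_command", "body": {
  "xyz": [
    [0,0,0],
    [0,0,0],
    [0,0,0],
    [0,0,0],
    [0,0,0],
    [0,0,0]
  ],
  "spin": [0,0,0,0,0,0],
  "jaw": -1,
  "squeeze": 50
}}

```text
time: 3.95
tool_pos: [0.5336, -0.2633, 0.2412]
tool_rot: [3.141, 0.001, 1.659]
contact_force: [0.8, 1.5, 4.0]
opening: 0.0697
grip_force: 50.0
```

{"method": "arm_command", "body": {
  "xyz": [
    [0,0,20],
    [0,0,20],
    [0,0,20],
    [0,0,20],
    [-12,22,0],
    [-12,22,0],
    [-12,22,0],
    [-12,22,0],
    [-12,22,0],
    [-12,22,0],
    [2,20,0],
    [2,20,0],
    [2,20,0],
    [2,20,0],
    [2,20,0],
    [2,20,0],
    [1,20,0],
    [1,20,0],
    [1,20,0],
    [1,17,0]
  ],
  "spin": [0,0,0,0,4.4,4.4,4.4,4.4,4.4,4.4,4.4,4.4,4.4,4.4,4.4,4.4,4.4,4.4,4.4,4.6]
}}

```text
time: 5.95
tool_pos: [0.4771, 0.0667, 0.3201]
tool_rot: [-3.141, -0.002, 2.894]
contact_force: [0.1, -0.0, -2.2]
opening: 0.0697
grip_force: 50.0
```

{"method": "arm_command", "body": {
  "xyz": [
    [0,0,0],
    [0,0,0]
  ],
  "spin": [0,0]
}}

```text
time: 6.15
tool_pos: [0.4772, 0.0657, 0.3203]
tool_rot: [-3.141, -0.001, 2.89]
contact_force: [-0.0, -0.6, -3.5]
opening: 0.0697
grip_force: 50.0
```

```bash
python3 - <<'E'
from h import *
c,P=cam("side"); I=c["img"]; cv2.imwrite("pics/s2.png",cv2.resize(I[100:300,180:440],None,fx=3,fy=3)[...,::-1])
s=observe(); print(s["tool_pos"],np.degrees(s["tool_rot"]),s["contact_force"])
hsv=cv2.cvtColor(I,cv2.COLOR_RGB2HSV)
q=P[(hsv[...,1]>120)&(hsv[...,0]<20)&(P[...,1]>-.1)&(P[...,0]<.6)]
t=q[:,:2]; print(len(q),[np.round(x,1) for x in cv2.minAreaRect((t*1000).astype(np.float32))],np.percentile(q[:,2],[2,98]))
E
```

```text
[0.47730174 0.06535664 0.32037532] [-1.79973276e+02 -4.63521218e-02  1.65550697e+02] [ 0.12648281  0.20533972 -2.26236024]
563 [array([162.1, 947.8]), array([ 555., 1965.]), np.float64(5.2)] [-0.19706554  0.50271631]
```

View pics/s2.png

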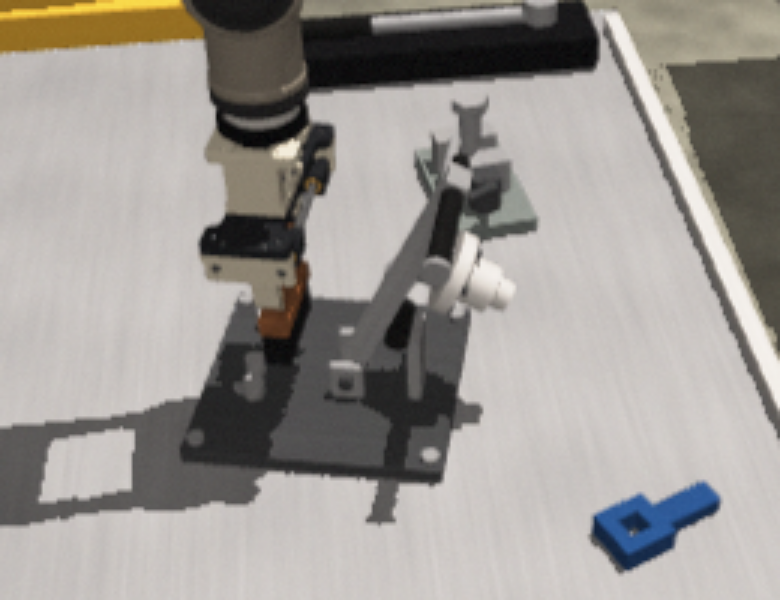

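The brush is held upright at about (280,330), clear of the frame, with the hex pieces in front of it at (255,375).

{"method": "arm_command", "body": {
  "xyz": [
    [0,0,-20],
    [0,0,-20],
    [0,0,-12],
    [0,0,-6],
    [0,0,-3],
    [0,0,0]
  ],
  "spin": [0,0,0,0,0,0]
}}

```text
time: 6.8
tool_pos: [0.4776, 0.0654, 0.2598]
tool_rot: [3.142, 0.0, 2.89]
contact_force: [-0.4, -0.1, -2.2]
opening: 0.0699
grip_force: 50.0
```

{"method": "arm_command", "body": {
  "xyz": [
    [-7.75,2,0],
    [-7.75,2,0],
    [-7.75,2,0],
    [-7.75,2,0],
    [-7.75,2,0],
    [-7.75,2,0],
    [-7.75,2,0],
    [-7.75,2,0],
    [-7.75,2,0],
    [-7.75,2,0],
    [-7.75,2,0],
    [-7.75,2,0],
    [-7.75,2,0],
    [0,0,0],
    [0,0,0]
  ],
  "spin": [0,0,0,0,0,0,0,0,0,0,0,0,0,0,0]
}}

```text
time: 8.3
tool_pos: [0.3769, 0.0919, 0.2605]
tool_rot: [3.141, 0.003, 2.891]
contact_force: [0.3, -0.2, 5.2]
opening: 0.0699
grip_force: 50.0
```

{"method": "arm_command", "body": {
  "xyz": [
    [0,0,20],
    [0,0,20],
    [0,0,20],
    [18,6,0],
    [18,6,0],
    [18,6,0],
    [18,6,0],
    [18,6,0],
    [18,6,0],
    [3,0,0],
    [0,0,0]
  ],
  "spin": [0,0,0,0,0,0,0,0,0,0,0]
}}

```text
time: 9.4
tool_pos: [0.4873, 0.1277, 0.319]
tool_rot: [-3.141, -0.002, 2.891]
contact_force: [-0.8, 0.2, -3.0]
opening: 0.0698
grip_force: 50.0
```

```bash
python3 - <<'E'
from h import *
a,_=cam("side"); b,_=cam("top"); A=cv2.resize(a["img"][150:300,180:350],None,fx=2.4,fy=2.4); B=cv2.resize(b["img"][180:300,230:366],None,fx=3,fy=3)
h=min(A.shape[0],B.shape[0]); cv2.imwrite("pics/sb3.png",np.hstack([A[:h],B[:h]])[...,::-1]); print(A.shape,B.shape)
E
```

```text
(360, 408, 3) (360, 408, 3)
```

View pics/sb3.png

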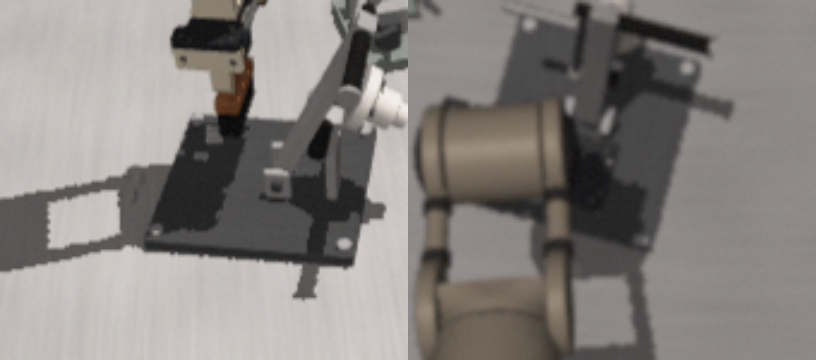

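The side view (left) still shows the square at about (210,132), plus a light spot near (200,155) that could be sunlight or a piece. I'll check its height.

```bash
cat >> h.py <<'E'
O=np.array([.535,.070]); ex=np.array([.9694,-.2453]); ey=np.array([.2453,.9694])
def st(P): d=P[...,:2]-O; return np.stack([d@ex,d@ey,P[...,2]],-1)*1000
def bumps():
    for n in("side","top"):
        c,P=cam(n); Q=st(P)
        for nm,m in(("plate",(Q[...,0]>-137)&(Q[...,0]<-25)&(abs(Q[...,1])<112)&(Q[...,2]>25)&(Q[...,2]<42)),("table",(Q[...,0]>-300)&(Q[...,0]<-145)&(abs(Q[...,1])<220)&(Q[...,2]>9)&(Q[...,2]<30))):
            k,L,S,C=cv2.connectedComponentsWithStats(m.astype(np.uint8))
            for i in range(1,k):
                if S[i,4]>=6:
                    q=Q[L==i]; print(n,nm,S[i,4],C[i].round(),"stand",np.median(q,0).round(),"z",np.percentile(q[:,2],95).round(),"ext",np.ptp(q,0).round(),"rgb",np.median(c["img"][L==i],0))
E
python3 - <<'E'
from h import *
bumps()
E
```

```text
side plate 35 [268. 205.] stand [-99.  61.  33.] z 37.0 ext [21. 20. 12.] rgb [91. 88. 88.]
side table 82 [234. 225.] stand [-181.  -24.   18.] z 21.0 ext [20. 48. 14.] rgb [89.  87.  85.5]
top table 21 [286. 269.] stand [-180.  -36.   15.] z 20.0 ext [17. 15. 12.] rgb [80. 78. 78.]
```

Both hexes are on the table at x' of about -180. Next I sweep the square.

{"method": "arm_command", "body": {
  "xyz": [
    [0,0,-20],
    [0,0,-20],
    [0,0,-12],
    [0,0,-5],
    [0,0,-3],
    [0,0,0]
  ],
  "spin": [0,0,0,0,0,0]
}}

```text
time: 10.2
tool_pos: [0.4878, 0.1277, 0.26]
tool_rot: [3.141, 0.0, 2.891]
contact_force: [-0.4, -0.1, -2.4]
opening: 0.0699
grip_force: 50.0
```

{"method": "arm_command", "body": {
  "xyz": [
    [-7.75,2,0],
    [-7.75,2,0],
    [-7.75,2,0],
    [-7.75,2,0],
    [-7.75,2,0],
    [-7.75,2,0],
    [-7.75,2,0],
    [-7.75,2,0],
    [-7.75,2,0],
    [-7.75,2,0],
    [-7.75,2,0],
    [-7.75,2,0],
    [0,0,0],
    [0,0,0],
    [0,0,20],
    [0,0,20],
    [0,0,20],
    [0,0,0]
  ],
  "spin": [0,0,0,0,0,0,0,0,0,0,0,0,0,0,0,0,0,0]
}}

```text
time: 12.0
tool_pos: [0.3957, 0.1518, 0.3218]
tool_rot: [3.139, 0.005, 2.891]
contact_force: [0.5, -0.3, -2.2]
opening: 0.0696
grip_force: 50.0
```

```bash
python3 - <<'E'
from h import *
bumps()
E
```

```text
side table 38 [244. 206.] stand [-178.   64.   18.] z 20.0 ext [21. 20. 13.] rgb [91.5 88.5 87. ]
side table 82 [234. 226.] stand [-182.  -25.   17.] z 22.0 ext [20. 48. 15.] rgb [88.  85.5 84. ]
top plate 7 [307. 260.] stand [-130.  -99.   27.] z 29.0 ext [17. 10.  4.] rgb [129. 126. 125.]
```

All three pieces are off. I'll return the brush to its original spot.

{"method": "arm_command", "body": {
  "xyz": [
    [5.5,-23.5,0],
    [5.5,-23.5,0],
    [5.5,-23.5,0],
    [5.5,-23.5,0],
    [5.5,-23.5,0],
    [5.5,-23.5,0],
    [5.5,-23.5,0],
    [5.5,-23.5,0],
    [5.5,-23.5,0],
    [5.5,-23.5,0],
    [5.5,-23.5,0],
    [5.5,-23.5,0],
    [12,-22,0],
    [12,-22,0],
    [12,-22,0],
    [12,-22,0],
    [12,-22,0],
    [12,-22,0],
    [0,0,0],
    [0,0,0]
  ],
  "spin": [-3.9,-3.9,-3.9,-3.9,-3.9,-3.9,-3.9,-3.9,-3.9,-3.9,-3.9,-3.9,-3.9,-3.9,-3.9,-3.9,-3.9,-3.9,0,0]
}}

```text
time: 14.1
tool_pos: [0.5323, -0.2624, 0.3176]
tool_rot: [-3.139, -0.002, 1.666]
contact_force: [0.1, 0.3, -3.2]
opening: 0.0695
grip_force: 50.0
```

{"method": "arm_command", "body": {
  "xyz": [
    [0,0,-20],
    [0,0,-20],
    [0,0,-18],
    [0,0,-10],
    [0,0,-6],
    [0,0,-3],
    [0,0,-2],
    [0,0,-1],
    [0,0,0],
    [0,0,0]
  ],
  "spin": [0,0,0,0,0,0,0,0,0,0]
}}

```text
time: 15.1
tool_pos: [0.5328, -0.2622, 0.2412]
tool_rot: [3.141, 0.001, 1.666]
contact_force: [-2.0, 1.5, 5.8]
opening: 0.0697
grip_force: 50.0
```

{"method": "arm_command", "body": {
  "xyz": [
    [0,0,0],
    [0,0,0],
    [0,0,0],
    [0,0,0],
    [0,0,10],
    [0,0,20],
    [0,0,40],
    [0,0,40],
    [0,0,50],
    [0,0,40]
  ],
  "spin": [0,0,0,0,0,0,0,0,0,0],
  "jaw": 1
}}

```text
time: 16.1
tool_pos: [0.5324, -0.262, 0.4435]
tool_rot: [3.139, 0.002, 1.666]
contact_force: [-0.1, -1.3, -0.5]
opening: 0.0917
grip_force: 0.0
```

```bash
python3 - <<'E'
from h import *
s=observe(); print(s["tool_pos"],s["qpos"].round(2))
for n in ("top","side"):
    c,P=cam(n); I=c["img"]; hsv=cv2.cvtColor(I,cv2.COLOR_RGB2HSV)
    m=(hsv[...,1]>120)&(hsv[...,0]<20)&(np.hypot(P[...,0]-.534,P[...,1]+.262)<.06)&(P[...,2]>.09)&(P[...,2]<.12)
    if m.sum()>5: print(n,"brush",m.sum(),[np.round(x) for x in cv2.minAreaRect((P[m][:,:2]*1000).astype(np.float32))],np.percentile(P[m][:,2],95))
    Q=st(P); m=(Q[...,2]>100)&(Q[...,2]<330)&(Q[...,0]>0)&(Q[...,0]<190)&(abs(Q[...,1])<140)&np.isfinite(Q[...,0])
    # bins along y'
    q=Q[m]
    for a,b in((-120,-20),(-15,15),(16,28),(30,120)):
        t=q[(q[:,1]>a)&(q[:,1]<b)]
        if len(t): print(n,a,b,len(t),"med",np.median(t,0).round(),"p5",np.percentile(t,5,axis=0).round(),"p95",np.percentile(t,95,axis=0).round())
E
```

```text
[ 0.53239517 -0.26203593  0.4435184 ] [-0.59  0.44  1.26  0.    1.44 -0.68]
top brush 47 [array([ 546., -258.]), array([44., 15.]), np.float64(5.0)] 0.10819648533916228
top -120 -20 225 med [ 98. -64. 251.] p5 [  89. -114.  147.] p95 [109. -23. 257.]
top -15 15 368 med [ 79.  -1. 180.] p5 [ 26. -13. 114.] p95 [142.  13. 256.]
top 16 28 101 med [ 75.  22. 192.] p5 [ 35.  17. 132.] p95 [129.  27. 256.]
top 30 120 101 med [ 87.  67. 222.] p5 [ 81.  32. 214.] p95 [ 97. 107. 252.]
side brush 308 [array([ 533., -266.]), array([67., 19.]), np.float64(7.0)] 0.10860491769082622
side -120 -20 179 med [100. -69. 254.] p5 [  91. -109.  249.] p95 [108. -27. 257.]
side -15 15 273 med [ 79.  -9. 206.] p5 [ 52. -14. 167.] p95 [112.  12. 259.]
side 16 28 21 med [103.  22. 252.] p5 [ 36.  17. 139.] p95 [109.  27. 257.]
side 30 120 51 med [ 86.  83. 224.] p5 [ 80.  31. 219.] p95 [105. 109. 255.]
```

Brush stands again at (533,-264). Next is the kickstand: closed fingers go behind the pin on its +x' side, crossing over the frame with height to spare.

{"method": "arm_command", "body": {
  "xyz": [
    [0,0,20],
    [0,0,20],
    [12,31.5,0],
    [12,31.5,0],
    [12,31.5,0],
    [12,31.5,0],
    [12,31.5,0],
    [12,31.5,0],
    [12,31.5,0],
    [12,31.5,0],
    [12,31.5,0],
    [12,31.5,0],
    [12,31.5,0],
    [12,31.5,0],
    [0,0,0],
    [0,0,0],
    [0,0,0]
  ],
  "spin": [0,0,-1.65,-1.65,-1.65,-1.65,-1.65,-1.65,-1.65,-1.65,-1.65,-1.65,-1.65,-1.65,0,0,0],
  "jaw": -1,
  "squeeze": 10
}}

```text
time: 17.9
tool_pos: [0.6765, 0.1149, 0.4797]
tool_rot: [-3.141, 0.001, 1.319]
contact_force: [-0.9, 1.2, -0.1]
opening: 0.0007
grip_force: 0.0
```

{"method": "arm_command", "body": {
  "xyz": [
    [0,0,-25],
    [0,0,-25],
    [0,0,-25],
    [0,0,-20],
    [0,0,-10],
    [0,0,-3],
    [0,0,0],
    [0,0,0]
  ],
  "spin": [0,0,0,0,0,0,0,0]
}}

```text
time: 18.7
tool_pos: [0.6769, 0.1155, 0.3732]
tool_rot: [3.139, -0.001, 1.32]
contact_force: [0.6, -0.9, -0.3]
opening: 0.0002
grip_force: 0.0
```

{"method": "arm_command", "body": {
  "xyz": [
    [-6,1.5,0],
    [-6,1.5,0],
    [-6,1.5,0],
    [-6,1.5,0],
    [-6,1.5,0],
    [-6,1.5,0]
  ],
  "spin": [0,0,0,0,0,0]
}}

```text
time: 19.3
tool_pos: [0.6401, 0.1249, 0.372]
tool_rot: [3.141, -0.0, 1.32]
contact_force: [1.2, 0.3, 1.5]
opening: 0.0004
grip_force: 0.5
```

{"method": "arm_command", "body": {
  "xyz": [
    [-6,1.5,0],
    [-6,1.5,0],
    [-6,1.5,0],
    [-6,1.5,0],
    [-6,1.5,0],
    [-6,1.5,0],
    [-6,1.5,0],
    [-6,1.5,0],
    [0,0,0],
    [0,0,0],
    [0,0,0],
    [0,0,0],
    [0,0,0]
  ],
  "spin": [0,0,0,0,0,0,0,0,0,0,0,0,0]
}}

```text
time: 20.6
tool_pos: [0.5928, 0.1367, 0.3716]
tool_rot: [3.142, 0.0, 1.32]
contact_force: [0.0, 0.4, -0.9]
opening: 0.0003
grip_force: 0.0
```

```bash
python3 - <<'E'
from h import *
s=observe(); print(st(s["tool_pos"]),s["contact_force"])
c,P=cam("side"); I=c["img"]; Q=st(P); cv2.imwrite("pics/s4.png",cv2.resize(I[100:280,200:400],None,fx=3,fy=3)[...,::-1])
E
```

```text
[ 39.72026227  78.80567105 371.64258615] [ 0.0396956   0.39572878 -0.94385706]
```

View pics/s4.png

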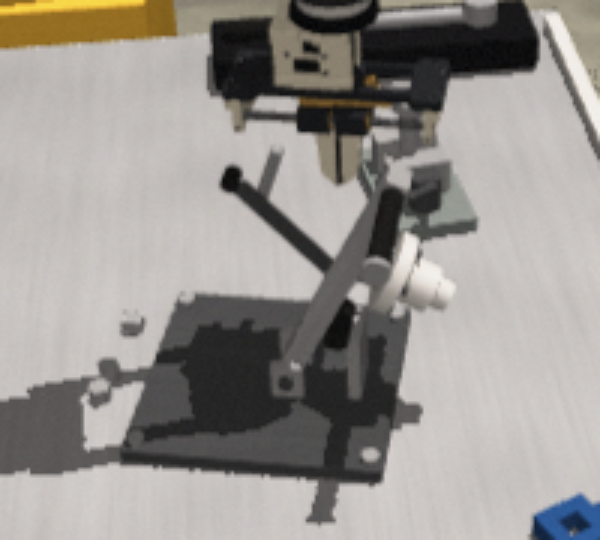

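The kickstand is over centre, with its foot at (232,178) still above the plate, probably falling slowly. All three scraps are on the table left of the plate. I'll wait and measure the pin.

{"method": "arm_command", "body": {
  "xyz": [
    [0,0,10],
    [0,0,10],
    [0,0,10],
    [0,0,10],
    [0,0,10],
    [0,0,10],
    [0,0,0],
    [0,0,0],
    [0,0,0],
    [0,0,0]
  ],
  "spin": [0,0,0,0,0,0,0,0,0,0]
}}

```text
time: 21.65
tool_pos: [0.5927, 0.1367, 0.4311]
tool_rot: [-3.14, 0.0, 1.32]
contact_force: [-0.0, 0.8, 0.5]
opening: 0.0003
grip_force: 0.0
```

```bash
cat > pin.py <<'E'
from h import *
for n in("side","top"):
    c,P=cam(n); Q=st(P)
    m=(Q[...,0]>-130)&(Q[...,0]<110)&(Q[...,1]>34)&(Q[...,1]<125)&(Q[...,2]>42)&(Q[...,2]<240)
    k,L,S,C=cv2.connectedComponentsWithStats(m.astype(np.uint8))
    for i in range(1,k):
        if S[i,4]>15:
            q=Q[L==i]; print(n,S[i,4],"med",np.median(q,0).round(),"lo",np.percentile(q,5,axis=0).round(),"hi",np.percentile(q,95,axis=0).round())
    m=(Q[...,1]<-20)&(Q[...,1]>-112)&(Q[...,2]>200)&(Q[...,2]<290)&(Q[...,0]>-40)&(Q[...,0]<130)
    if m.sum()>15: print(n,"handle",m.sum(),np.median(Q[m],0).round(),np.percentile(Q[m],95,axis=0).round(),np.percentile(Q[m],5,axis=0).round())
E
python3 pin.py
```

```text
side 69 med [-44.  72.  85.] lo [-49.  40.  80.] hi [-39. 109.  87.]
side handle 181 [101. -67. 254.] [109. -25. 256.] [  91. -106.  248.]
top handle 187 [100. -65. 252.] [109. -25. 256.] [  91. -107.  244.]
```

The pin is at x' -44, z about 78, which matches the down stop (-44,77), so the kickstand is fully down. Next, the handle.

{"method": "arm_command", "body": {
  "xyz": [
    [0,0,25],
    [0,0,25],
    [2.5,-17.5,0],
    [2.5,-17.5,0],
    [2.5,-17.5,0],
    [2.5,-17.5,0],
    [2.5,-17.5,0],
    [2.5,-17.5,0],
    [2.5,-17.5,0],
    [2.5,-17.5,0],
    [2.5,-17,0],
    [0,0,0],
    [0,0,0]
  ],
  "spin": [0,0,0,0,0,0,0,0,0,0,0,0,0],
  "jaw": 1
}}

```text
time: 23.05
tool_pos: [0.6153, -0.0206, 0.4816]
tool_rot: [-3.141, -0.0, 1.319]
contact_force: [-0.3, 0.5, -0.4]
opening: 0.0913
grip_force: 0.0
```

{"method": "arm_command", "body": {
  "xyz": [
    [0,0,-20],
    [0,0,-20],
    [0,0,-20],
    [0,0,-12],
    [0,0,-6],
    [0,0,0],
    [0,0,0]
  ],
  "spin": [0,0,0,0,0,0,0]
}}

```text
time: 23.75
tool_pos: [0.6154, -0.0201, 0.4047]
tool_rot: [3.14, -0.0, 1.32]
contact_force: [0.7, 0.6, -0.2]
opening: 0.0916
grip_force: 0.0
```

```bash
python3 - <<'E'
from h import *
s=observe(); print(st(s["tool_pos"]),s["tool_rot"],s["contact_force"],s["opening"])
E
python3 pin.py
```

```text
[100.0243794  -67.61160799 404.67474386] [ 3.13998244e+00 -1.98331852e-04  1.32018651e+00] [ 0.73467363  0.59928654 -0.19426124] 0.0916099471840704
side 69 med [-43.  70.  85.] lo [-49.  39.  81.] hi [-39. 108.  88.]
side handle 326 [ 92. -76. 254.] [108. -33. 278.] [  39. -102.  238.]
top 75 med [-44.  73.  83.] lo [-49.  39.  77.] hi [-39. 107.  89.]
```

{"method": "arm_command", "body": {
  "xyz": [
    [0,0,-2],
    [0,0,0],
    [0,0,0],
    [0,0,0],
    [0,0,0],
    [0,0,0],
    [0,0,0]
  ],
  "spin": [0,0,0,0,0,0,0],
  "jaw": -1,
  "squeeze": 40
}}

```text
time: 24.55
tool_pos: [0.6152, -0.0203, 0.4017]
tool_rot: [3.142, 0.0, 1.32]
contact_force: [-0.5, 0.4, -0.3]
opening: 0.0406
grip_force: 0.0
```

{"method": "arm_command", "body": {
  "xyz": [
    [0,0,0],
    [0,0,0],
    [0,0,0],
    [0,0,0],
    [0,0,0]
  ],
  "spin": [0,0,0,0,0]
}}

```text
time: 25.05
tool_pos: [0.6148, -0.0202, 0.4016]
tool_rot: [-3.14, 0.0, 1.32]
contact_force: [-4.1, 1.1, 2.3]
opening: 0.0187
grip_force: 40.0
```

{"method": "arm_command", "body": {
  "xyz": [
    [-6.5,1.65,3.1],
    [-6.6,1.65,2.9],
    [-6.65,1.7,2.6],
    [-6.75,1.7,2.4],
    [-6.8,1.75,2.2],
    [-6.85,1.75,2.0],
    [-6.95,1.75,1.8]
  ],
  "spin": [0,0,0,0,0,0,0]
}}

```text
time: 25.75
tool_pos: [0.5674, -0.0083, 0.4188]
tool_rot: [-3.141, 0.001, 1.32]
contact_force: [2.9, -3.2, -6.6]
opening: 0.0191
grip_force: 40.0
```

{"method": "arm_command", "body": {
  "xyz": [
    [-7,1.75,1.5],
    [-7.05,1.8,1.3],
    [-7.05,1.8,1.1],
    [-7.05,1.8,0.8],
    [-7.1,1.8,0.6],
    [-7.15,1.8,0.4],
    [-7.15,1.8,0.1],
    [0,0,0],
    [0,0,0],
    [0,0,0],
    [0,0,0]
  ],
  "spin": [0,0,0,0,0,0,0,0,0,0,0]
}}

```text
time: 26.85
tool_pos: [0.518, 0.004, 0.4246]
tool_rot: [-3.141, 0.001, 1.32]
contact_force: [0.9, -5.7, -5.1]
opening: 0.019
grip_force: 40.0
```

```bash
python3 - <<'E'
from h import *
s=observe(); print(st(s["tool_pos"]),s["contact_force"])
c,P=cam("side"); Q=st(P); cv2.imwrite("pics/s5.png",cv2.resize(c["img"][80:400,200:420],None,fx=1.8,fy=1.8)[...,::-1])
# post: y' -13..13, fit x' vs z on near (-y) face/front
m=(abs(Q[...,1]+11)<6)&(Q[...,2]>70)&(Q[...,2]<250)&(abs(Q[...,0])<30)
q=Q[m]; print("post",len(q),[ (int(z),np.percentile(q[abs(q[:,2]-z)<10][:,0],[5,50,95]).round(1)) for z in (80,120,160,200,240) if (abs(q[:,2]-z)<10).sum()>5])
E
python3 pin.py
```

```text
[-2.84604414e-01 -6.81445982e+01  4.24618323e+02] [ 0.85742524 -5.67621227 -5.05775935]
post 373 [(80, array([-10. ,   1.3,   9.3])), (120, array([-10.4,  -1.5,   9.4])), (160, array([-10.3,   0.8,  10.3])), (200, array([-9.8,  8.9, 25.8]))]
side 52 med [-58.  81.  61.] lo [-63.  48.  58.] hi [-53. 108.  65.]
side handle 355 [  5. -78. 275.] [ 40. -25. 287.] [ -23. -101.  207.]
top 73 med [-57.  72.  59.] lo [-63.  39.  53.] hi [-52. 106.  66.]
```

View pics/s5.png

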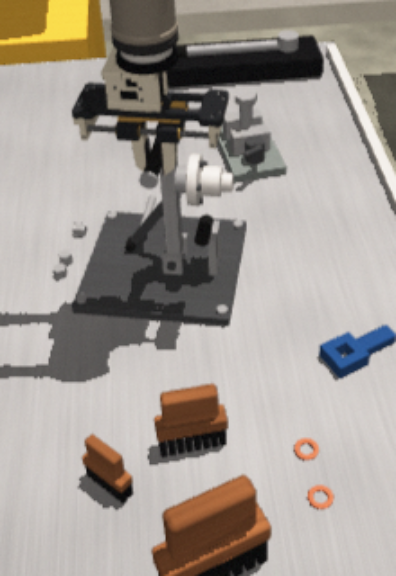

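The post is vertical within the measurement. The kickstand pin is at (-57,55), matching the fully-down stop. The brush stands on the table and the scraps lie clear of the plate near (65,260) and (78,230).

```bash
python3 -c "
from cell import *
print(hand_in())"
```

```text
the job is handed in; nothing more can be done
None
```

The job is handed in at about 27 s of the 72 s allowed: the three scraps are swept off the plate, the brush stands on the table back where it started, the kickstand is fully down, and the arm is holding the frame upright by its handle.

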